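Release a spent filter cartridge from its push-latch bank

TASK

The red filter cartridge in the tilted bank is spent. It is held by a push-to-release latch: press it inward, not hard, until the latch lets go and it springs out, then pull it free and set it down gently in the white tray. Leave the two blue cartridges latched and do not disturb the other things.

Things in the scene. Friction and masses are not known exactly. Their poses are not given: they have to be found in the camera images.
- cart_red: Square filter cartridge 24 x 24 mm, 70 mm long, grey with a red ribbed top part of 22 mm; about 0.08 kg. Origin: centre of its foot; z runs along it to its flat top (z = 0.070). Latched, it shows 14 mm above the bank's face; sprung out, 30 mm. Lugs (4 mm, 20 to 26 mm above the foot) on its x sides run in the bay's slots. This is the one to remove; any of the three bays may hold it.
- cart_blue_1: Square filter cartridge 24 x 24 mm, 70 mm long, grey with a blue ribbed top part of 22 mm; about 0.08 kg. Origin: centre of its foot; z runs along it to its flat top (z = 0.070). Latched, it shows 14 mm above the bank's face; sprung out, 30 mm. Lugs (4 mm, 20 to 26 mm above the foot) on its x sides run in the bay's slots. Must stay latched.
- cart_blue_2: Square filter cartridge 24 x 24 mm, 70 mm long, grey with a blue ribbed top part of 22 mm; about 0.08 kg. Origin: centre of its foot; z runs along it to its flat top (z = 0.070). Latched, it shows 14 mm above the bank's face; sprung out, 30 mm. Lugs (4 mm, 20 to 26 mm above the foot) on its x sides run in the bay's slots. Must stay latched.
- bank: Aluminium block, fixed, with three bays; face 90 x 210 mm. Origin: centre of the face, 112 mm above the table. z: outward normal of the face, the way cartridges come out; leans 25 degrees from vertical to the block's robot side. y: along the row of bays (at y = +0.07, 0, -0.07); x: up the slope. A sprung-out cartridge is loose in its guide (1 mm play a side, foot 40 mm deep): draw it along z.
- mouth_a (a point): Centre of the left cartridge bay (bay seen from the robot), on the bank's face; 26 x 26 mm; axes as the bank's. In every bay pressing works against a spring (5 to 7 N to start, up to 11 N). The latch trips silently 4 to 9 mm down, differently in each bay; a hard stop follows 3 mm after that (7 to 12 mm down), where force climbs steeply.
- mouth_b (a point): Centre of the middle cartridge bay (bay seen from the robot), on the bank's face; 26 x 26 mm; axes as the bank's. In every bay pressing on to the stop, about 15 N, always trips the latch; pressing it with some 30 N or more spoils it. A latched cartridge cannot be pulled out.
- mouth_c (a point): Centre of the right cartridge bay (bay seen from the robot), on the bank's face; 26 x 26 mm; axes as the bank's. In every bay, once tripped and let go, a damped spring lifts the cartridge 16 mm above its latched place in about 0.5 s. If it was not tripped it returns to the latched place: press again, deeper.
- cart_red_mid (a point): Middle of the red cartridge: on its axis, 35 mm above its foot.
- tray: White open tray, 130 x 160 mm (x, y) and 28 mm high, walls and floor 4 mm thick, heavy. Origin: centre of its underside.
- tray_in (a point): Centre of the tray's inner floor, 4 mm above the table; inside it measures 122 x 152 mm; axes as the tray's.
- lens_box: Small pale lens box 47 x 45 x 19 mm standing loose near the tray; a bystander. Origin: centre of its underside.
- driver: Ball driver with a yellow handle, 193 x 21 x 20 mm, lying loose between bank and tray; a bystander. Origin: centre of its underside.

How it is judged (in metres and radians):
On the way, in this order (a step that is already met when the one before it is completed fails the run):
1. the red cartridge is pressed inward by at least 3 mm (z of cart_red in the frame of bank below -0.059 m).
2. the latch has let go: the red cartridge stands sprung out (10 mm or more above its latched place) in its bay (z of cart_red in the frame of bank between -0.046 and -0.02 m), for 0.1 s.
3. the red cartridge has been pulled free of the bank (z of cart_red in the frame of bank above 0.003 m).
At the end, for the whole second after the job is handed in: The red cartridge rests inside the white tray, standing or lying (its middle inside the walls and no more than 42 mm above the tray's floor), still and borne by the tray; both blue cartridges are latched in their bays, within 6 mm of where they were (x of cart_red_mid in the frame of tray_in between -0.055 and 0.055 m and y of cart_red_mid in the frame of tray_in between -0.07 and 0.07 m and z of cart_red_mid in the frame of tray_in below 0.042 m and contact force between cart_red and tray above 0.1 N and linear speed of cart_red below 0.02 m/s and distance of each of cart_blue_1, cart_blue_2 from where it was at the start of the episode below 0.006 m); the robot touches nothing.
It fails at once if the red cartridge is rammed or wrenched in the bank (its contact forces there, pushing and sideways together, pass 60 N) (contact force between cart_red and bank above 60 N).
It fails at once if the red cartridge is dropped or thrown (faster than 0.7 m/s while not held) (linear speed of cart_red above 0.7 m/s and contact force between the fingers and cart_red below 0.05 N).
It fails at once if a blue cartridge is moved by more than 6 mm (distance of any of cart_blue_1, cart_blue_2 from where it was at the start of the episode above 0.006 m).
It fails at once if the lens box or the ball driver is moved by more than 30 mm, or the tray by more than 30 mm (distance of any of lens_box, driver, tray from where it was at the start of the episode above 0.03 m).
It also fails if it takes over 54 s, if anything falls off the work surface, if the arm or the gripper's body presses on something with over 40 N, if the wrist force passes 120 N, or if a joint passes its speed limit or range.

ROBOT

A 6-joint arm with a two-finger parallel gripper is mounted at the origin on a cart in front of the work surface, level with it; the furniture and walls round the work are solid. World frame = base frame: x ahead of the robot, y to its left, z up, the work surface at z = 0. Lengths are in m, angles in degrees, forces in N, time in s.
With the tool pointing down it reaches from about 0.35 to 0.875 m from the base axis. Payload 4.2 kg.
Tool frame: the origin (TCP) lies at the very end of the fingers, on their centre line; the grasp point (between the pads) lies 19 mm behind it; y points along the fingers, z is the direction in which the jaws open and shut, and the axes are right-handed (so a half turn about y gives the same grasp; the last joint's range is limited). The gripper opens to 87 mm and grips with 3 to 60 N. Pads are 19 mm wide; open, the fingers measure 117 mm over their backs; the gripper's body (75 mm by 190 mm) begins 51 mm behind the grasp point.
Start: joints at [83.744, 22.042, 0.453, 0, -68.411, -14.817], TCP at [0.225, 0.583, 0.223] pointing down, gripper open.
Joint ranges: [-179.83, 179.83], [-69.29, 118.12], [-61.27, 80.66], [-181.25, 117.63], [-171.15, -9.14], [-177.46, 177.46]. Speed limits (degrees/s): [159.86, 159.86, 180, 180, 180, 180].

INTERFACE

Orientations are given as a 3x3 rotation matrix whose columns are the frame's x, y, z axes.
In Python, from station import r, eyes gives the robot as it stands.
- The arm moves only by the tool play_rows, never from a script. Its argument "deltas" is one flat list of numbers, 5 for each row, row after row: the closure in counts, from 0 (fully open) to 255 (shut), then the shift along the tool's x, y, z in mm, then the turn about the tool's y in rad. In form: [claw, tx, ty, tz, roll, claw, tx, ty, tz, roll, ...]. A call has exactly 10 rows; each row shifts and turns the commanded pose from where the row before left it, along the tool's axes as they then stand; what a row does not reach is not made up. A row lasts 1/10 s, in which the tool goes at most 50 mm and 8.59 degrees, less where a joint would pass 70% of its speed; a pose out of reach is approached as far as the arm can. A call is refused whole if a number of a shift passes 50 or a number of a turn 0.15, either way. A call with a gripper value outside its range is refused whole. The fingers move at their own pace and stop on an object; the grip force is fixed at half the most. Time passes only in rows, so rows that do not move let the fingers close, or fill a call up. It gives the time, the measured TCP pose, the force and the opening at its end, in the units of the state.
- r.sense(): the state, without advancing time (a new reading comes with each control period).
- eyes.capture(name): name is "scene" or "top"; returns a dict with "img" (400x640x3 uint8, blue, green, red), "vfov" (degrees; the focal length in pixels is half the picture's height over the tangent of half this angle, whatever the lens; pixels are square), "cx", "cy" (the principal point, pixels), "distortion" ([k1, k2, p1, p2, k3] as OpenCV has them; the pictures are not rectified), "R" (3x3) and "t" (3): a world point X has camera coordinates R X + t. Camera axes: x right, y down, z forward; pixel columns grow to the right and rows downward; lengths in m; the calibration is good to about 2 mm. A picture is of the moment at which its call begins. There is no depth.
- r.finish_job(): hands the job in, once; it reports no verdict.
The state is a dict: "time_s": time; "joints": joint angles; "joint_velocities": joint speeds; "effort": joint torques, N m; "tcp_pos": TCP position; "ee_rot": TCP orientation; "wrist_force": force on the tool from outside, world axes, zero at the start; "moment": the same for the moment, N m; "gripper_width": opening from 0.0 (shut) to 1.0 (fully open).
Only numpy, scipy, OpenCV 4.12 (cv2) and the standard library are available. Lean on these libraries where they do the work, as an engineer would, in place of code of your own. Each camera call takes 0.05 s, during which the arm holds its last target.

## Working session

There is one attempt and no reset: what is moved stays moved. The work goes in short steps, Python scripts to look and compute and a tool call to move; the robot and the scene stay as the last step left them, time stands still between calls to the robot, and variables do not carry over. Pictures are saved under pics/ and viewed, and the job is handed in when it is done.

Besides the shell and the picture viewer there is one more tool, called after "Request:" by a JSON object that holds its "fn" and its "kwargs". play_rows: Moves the arm, as the interface text tells. Its arguments: {"type":"object","properties":{"deltas":{"type":"array","items":{"type":"number"}}},"required":["deltas"]}

```bash
mkdir -p pics; ls
python3 - <<'E'
from station import r, eyes
import cv2,json
s=r.sense();print(s)
for n in("scene","top"):
    c=eyes.capture(n);cv2.imwrite(f"pics/{n}0.png",c["img"]);print({k:v for k,v in c.items() if k!="img"})
E
```

```text
pics
{'time_s': 0.0, 'joints': array([ 8.37444439e+01,  2.20910103e+01,  3.79776646e-01, -2.95788803e-02,
       -6.84118949e+01, -1.48162864e+01]), 'joint_velocities': array([ 0.00432274,  0.01061003, -0.09462933,  0.03343578, -0.02800681,
       -0.10659743]), 'effort': array([-8.31502547e-06, -3.90668464e+01,  1.87408072e+01,  4.22011390e+00,
        1.09653192e-02, -1.91349109e-04]), 'tcp_pos': array([0.22447635, 0.58264493, 0.22145544]), 'ee_rot': array([[-9.33061875e-01, -7.11333958e-04, -3.59715208e-01],
       [ 3.59715901e-01, -2.08384946e-03, -9.33059552e-01],
       [-8.58753981e-05, -9.99997576e-01,  2.20023862e-03]]), 'wrist_force': array([-0.69001078, -0.41481732, -0.54115053]), 'moment': array([ 0.01602431, -0.01559508, -0.04506776]), 'gripper_width': 0.9964612430808584}
{'vfov': 52.722086563803266, 'cx': 322.61007675259634, 'cy': 193.34513409061114, 'distortion': array([-0.06305536,  0.        ,  0.        ,  0.        ,  0.        ]), 'R': array([[ 0.69075288, -0.72295392,  0.01407472],
       [-0.36004613, -0.36075913, -0.86036018],
       [ 0.62707834,  0.58922872, -0.50949217]]), 't': array([-0.39807454,  0.21014401,  1.08942923])}
{'vfov': 46.33947698261692, 'cx': 316.386779487399, 'cy': 201.54599244567513, 'distortion': array([-0.02756701,  0.        ,  0.        ,  0.        ,  0.        ]), 'R': array([[-0.01979199, -0.9997316 ,  0.01204154],
       [-0.99695902,  0.01882628, -0.07561936],
       [ 0.07537236, -0.01350158, -0.99706405]]), 't': array([-0.08587042,  0.49700468,  1.3396301 ])}
```

View pics/scene0.png

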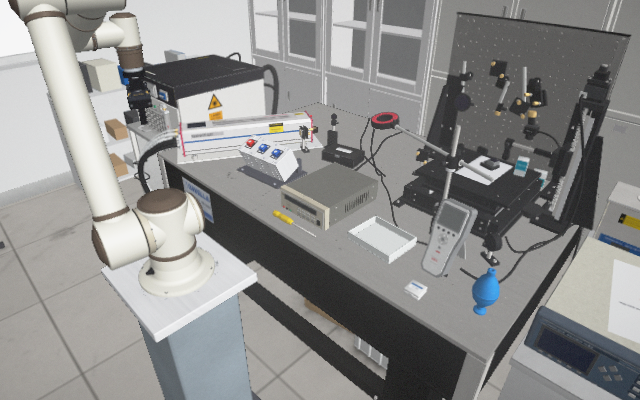

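View pics/top0.png

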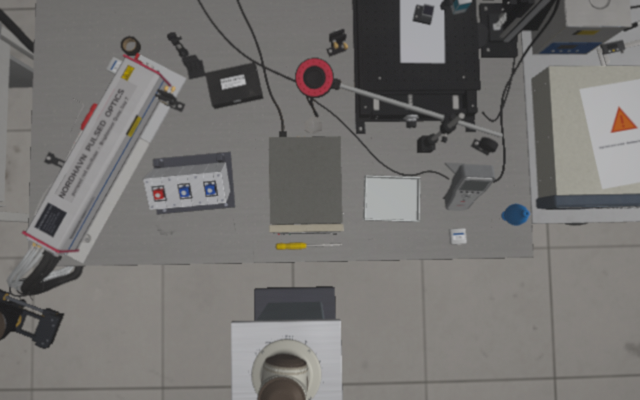

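Run:
```python
import cv2,numpy as np
a=cv2.imread("pics/scene0.png")[120:200,220:320];b=cv2.imread("pics/top0.png")[140:225,130:245]
cv2.imwrite("pics/za.png",cv2.resize(a,None,fx=7,fy=7,interpolation=cv2.INTER_CUBIC))
cv2.imwrite("pics/zb.png",cv2.resize(b,None,fx=6.5,fy=6.5,interpolation=cv2.INTER_CUBIC))
```

```text
(no output)
```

View pics/za.png

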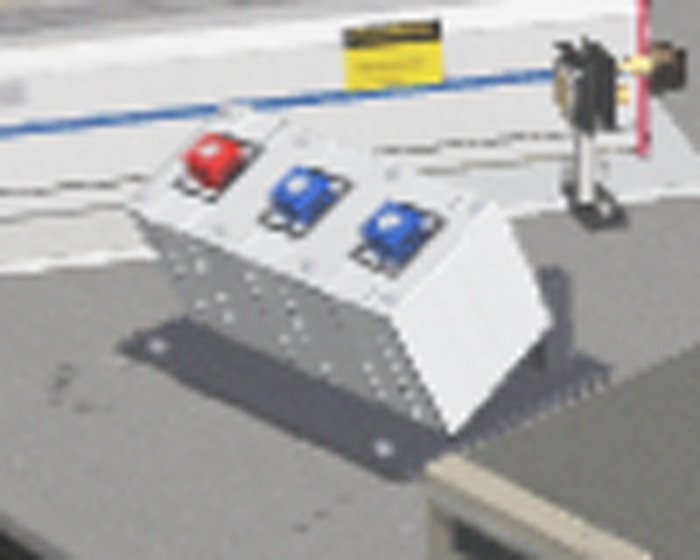

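View pics/zb.png

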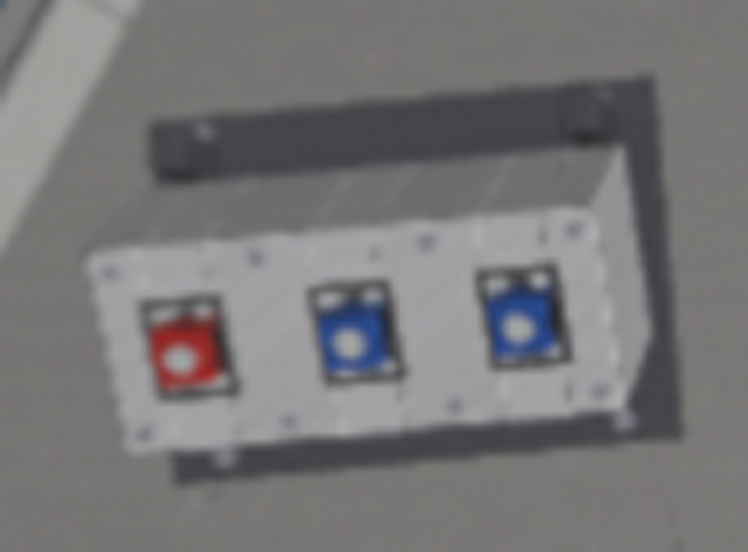

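```bash
cat > h.py <<'E'
import cv2,numpy as np
from station import r,eyes
def K(c):
    h=c["img"].shape[0];f=h/2/np.tan(np.radians(c["vfov"]/2));return np.array([[f,0,c["cx"]],[0,f,c["cy"]],[0,0,1.]])
def proj(c,X):
    return cv2.projectPoints(np.atleast_2d(np.asarray(X,float)),cv2.Rodrigues(c["R"])[0],c["t"],K(c),c["distortion"])[0][:,0]
def ray(c,uv):
    p=cv2.undistortPoints(np.array(uv,float).reshape(-1,1,2),K(c),c["distortion"])[:,0]
    d=np.c_[p,np.ones(len(p))]@c["R"];return -c["R"].T@c["t"],d
def plane(c,uv,z):
    o,d=ray(c,uv);return o+d*((z-o[2])/d[:,2])[:,None]
def bankR(psi):
    a=np.radians(25);x0=np.array([np.cos(psi),np.sin(psi),0]);z=np.array([0,0,1.])
    n=-np.sin(a)*x0+np.cos(a)*z; x=np.cos(a)*x0+np.sin(a)*z
    return np.c_[x,np.cross(n,x),n]
E
cat > m.py <<'E'
from h import *
from scipy.optimize import least_squares
cs={n:eyes.capture(n) for n in("scene","top")}
roi={"scene":(220,120,320,200),"top":(130,140,245,225)}
obs={}
for n,c in cs.items():
    x0,y0,x1,y1=roi[n];im=c["img"][y0:y1,x0:x1];hsv=cv2.cvtColor(im,cv2.COLOR_BGR2HSV);H,S,V=cv2.split(hsv)
    for nm,m in(("red",((H<10)|(H>170))&(S>120)&(V>80)),("blue",(H>100)&(H<130)&(S>120)&(V>60))):
        k,l,st,ce=cv2.connectedComponentsWithStats(cv2.morphologyEx(m.astype(np.uint8),cv2.MORPH_CLOSE,np.ones((3,3))))
        for i in range(1,k):
            if st[i,4]<20: continue
            pts=np.argwhere(l==i)[:,::-1].astype(np.int32)
            hull=np.zeros(m.shape,np.uint8);cv2.fillConvexPoly(hull,cv2.convexHull(pts),1)
            w=np.where(hull>0,np.clip(255-S.astype(float)-80,0,None)*(V>120),0)
            ys,xs=np.mgrid[:m.shape[0],:m.shape[1]]
            dot=(np.array([(w*xs).sum(),(w*ys).sum()])/max(w.sum(),1)+[x0,y0])
            obs.setdefault(n,[]).append((nm,dot,ce[i]+[x0,y0],st[i,4]));
    obs[n].sort(key=lambda o:o[1][0]);print(n,[(o[0],o[1].round(2),o[2].round(2),o[3]) for o in obs[n]])
def pts(p,h=.014):
    R=bankR(p[2]);return np.array([p[0],p[1],.112])+np.array([[0,y,h] for y in(.07,0,-.07)])@R.T
def res(p,views=cs):
    return np.concatenate([(proj(cs[n],pts(p))-np.array([o[1] for o in obs[n]])).ravel() for n in views])
for v in(["scene","top"],["scene"],["top"]):
    s=least_squares(res,[.35,.4,0.],args=(v,));print(v,s.x,np.degrees(s.x[2]),s.fun.round(2))
# tri of dots
for i in range(3):
    A=[];b=[]
    for n in cs:
        o,d=ray(cs[n],obs[n][i][1]);d=d[0]/np.linalg.norm(d[0]);P=np.eye(3)-np.outer(d,d);A.append(P);b.append(P@o)
    print("tri",np.linalg.lstsq(np.vstack(A),np.hstack(b),rcond=None)[0])
E
python3 m.py
```

```text
scene [('red', array([249.75, 141.88]), array([250.33, 142.58]), np.int32(33)), ('blue', array([263.02, 146.51]), array([263.08, 147.08]), np.int32(37)), ('blue', array([275.68, 151.68]), array([276.23, 152.65]), np.int32(31))]
top [('red', array([156.93, 194.95]), array([158.62, 193.3 ]), np.int32(63)), ('blue', array([183.13, 192.64]), array([184.31, 190.83]), np.int32(58)), ('blue', array([209.29, 190.22]), array([210.16, 188.59]), np.int32(58))]
['scene', 'top'] [0.52457429 0.26199503 0.073836  ] 4.230491067805511 [-0.45 -1.08 -1.17 -0.85 -0.6  -0.87  0.71 -0.16  0.51 -0.26  0.35 -0.25]
['scene'] [0.52117826 0.25346523 0.07749417] 4.440088895397775 [ 0.16 -0.18 -0.43  0.08  0.27  0.08]
['top'] [0.52399802 0.26339648 0.0717373 ] 4.110244619460179 [ 0.18  0.01 -0.01 -0.04 -0.17  0.03]
tri [0.51495584 0.33398219 0.11908676]
tri [0.520611   0.26208192 0.12064495]
tri [0.5248564  0.19243469 0.12070302]
```

```bash
cat > t.py <<'E'
from h import *
c=eyes.capture("top");im=c["img"]
hsv=cv2.cvtColor(im,cv2.COLOR_BGR2HSV)
m=((hsv[...,1]<40)&(hsv[...,2]>170)).astype(np.uint8);m[:, :350]=0;m[:,430:]=0;m[:165]=0;m[232:]=0
cn=max(cv2.findContours(m,0,1)[0],key=cv2.contourArea);rc=cv2.minAreaRect(cn);print(rc)
q=cv2.approxPolyDP(cv2.convexHull(cn),6,True)[:,0];print(q.tolist())
P=plane(c,cv2.boxPoints(rc),.028);print(P.round(4),P.mean(0).round(4));print([np.linalg.norm(P[i]-P[i-1]).round(4) for i in range(4)])
e=P[1]-P[0];print(np.degrees(np.arctan2(e[1],e[0])))
for n,uv in dict(box=[(270,136),(340,136),(270,232),(342,232)],lens=[(458,237)],driver=[(275,246),(342,246)],laserR=[(185,80),(85,265)]).items(): print(n,plane(c,uv,.0).round(3).tolist(),plane(c,uv,.1).round(3).tolist())
R=bankR(.0738);O=np.array([.5243,.2628,.112])
o=im[140:240,120:440];o=cv2.resize(o,None,fx=2.5,fy=2.5)
for k in [(-.045,.105),(.045,.105),(.045,-.105),(-.045,-.105),(0,.07),(0,0),(0,-.07)]:
  p=proj(c,O+R@[*k,0])[0];cv2.circle(o,tuple(int(v) for v in ((p-[120,140])*2.5)),2,(0,255,0),-1)
for p in q: cv2.circle(o,tuple(int(v) for v in ((p-np.array([120,140]))*2.5)),2,(0,0,255),-1)
cv2.imwrite("pics/ov.png",o)
s=eyes.capture("scene");o=s["img"][60:260,130:450].copy();o=cv2.resize(o,None,fx=2.5,fy=2.5)
for k in [(-.045,.105),(.045,.105),(.045,-.105),(-.045,-.105)]:
  p=proj(s,O+R@[*k,0])[0];cv2.circle(o,tuple(int(v) for v in ((p-[130,60])*2.5)),2,(0,255,0),-1)
cv2.imwrite("pics/ovs.png",o)
E
python3 t.py
```

```text
((390.3399353027344, 198.96258544921875), (49.87727737426758, 39.17316818237305), 1.847610354423523)
[[367, 179], [414, 186], [414, 219], [366, 217]]
[[ 0.4451 -0.2341  0.028 ]
 [ 0.5588 -0.2409  0.028 ]
 [ 0.5515 -0.3862  0.028 ]
 [ 0.4376 -0.3784  0.028 ]] [ 0.4982 -0.3099  0.028 ]
[np.float64(0.1445), np.float64(0.1139), np.float64(0.1455), np.float64(0.1141)]
-3.4361207084581635
box [[0.695, 0.039, 0.0], [0.692, -0.17, 0.0], [0.41, 0.042, 0.0], [0.406, -0.169, 0.0]] [[0.673, 0.03, 0.1], [0.67, -0.163, 0.1], [0.409, 0.033, 0.1], [0.405, -0.162, 0.1]]
lens [[0.384, -0.512, 0.0]] [[0.385, -0.48, 0.1]]
driver [[0.369, 0.028, 0.0], [0.365, -0.168, 0.0]] [[0.37, 0.02, 0.1], [0.367, -0.162, 0.1]]
laserR [[0.871, 0.293, 0.0], [0.323, 0.584, 0.0]] [[0.836, 0.266, 0.1], [0.329, 0.536, 0.1]]
```

```bash
sleep 0
```

```text
(no output)
```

View pics/ov.png

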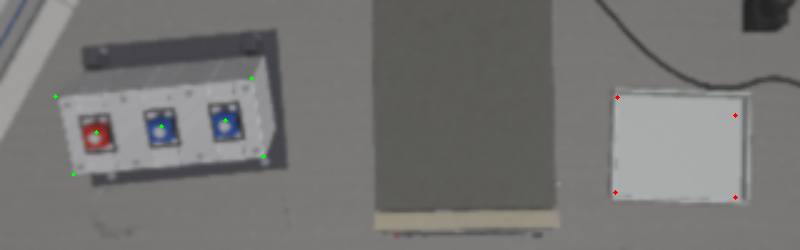

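View pics/ovs.png

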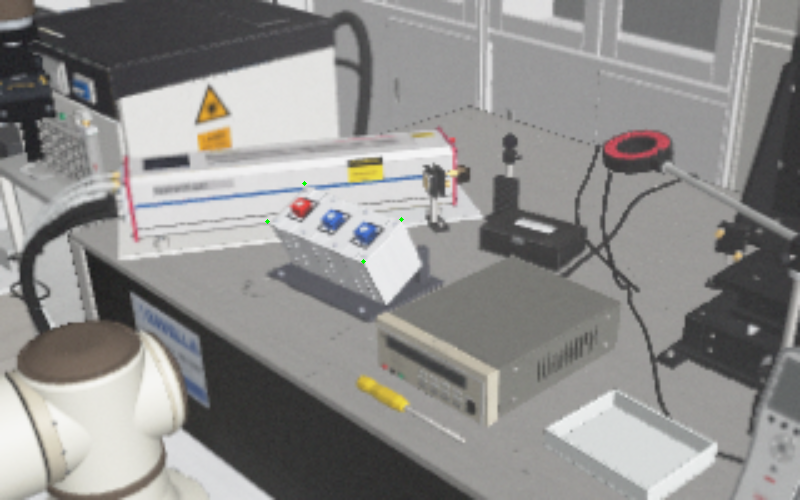

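```bash
cat >> h.py <<'E'
PSI=.0735;O=np.array([.5243,.2625,.112]);BR=bankR(PSI)
def B(x,y,z): return O+BR@np.array([x,y,z])
fwd=np.array([np.cos(PSI),np.sin(PSI),0])
def togo(T,s=None,psi=None):
    s=s or r.sense();R=s["ee_rot"];print("t",s["time_s"],"tcp",s["tcp_pos"].round(4),"F",s["wrist_force"].round(2),"w",round(s["gripper_width"],3))
    h=np.degrees(np.arctan2(R[1,2],R[0,2]));
    if psi is None: psi=PSI
    print("roll err rad (tool y)",-np.radians(np.degrees(psi)-90-h)); print("delta mm",(R.T@(np.asarray(T)-s["tcp_pos"])*1000).round(2))
def state():
    s=r.sense();R=s["ee_rot"];g=s["tcp_pos"];print("t",round(s["time_s"],2),"tcp",g.round(4),"F",s["wrist_force"].round(2),"Fn",round(float(s["wrist_force"]@BR[:,2]),2),"w",round(s["gripper_width"],3),"bank",(BR.T@(g-O)*1000).round(2),"x",R[:,0].round(4),"y",R[:,1].round(4))
E
python3 - <<'E'
from h import *
top=B(0,.07,.014);print(top)
P=top-fwd*.008;pre=P+BR[:,2]*.012
print("press",P,"pre",pre)
s=r.sense();t=-PSI; x=-fwd;z=-np.array([-np.sin(PSI),np.cos(PSI),0]);d=pre-s["tcp_pos"];print("after roll: tx,tz",d@x*1000,d@z*1000,"ty",-d[2]*1000)
E
```

```text
[0.51325895 0.33187652 0.12468831]
press [0.50528055 0.33128905 0.12468831] pre [0.50022282 0.33091664 0.135564  ]
after roll: tx,tz -256.3307939293713 271.680982919561 ty 86.64688975152504
```

Request:
{"fn": "play_rows", "kwargs": {"deltas": [255,0,-30,0,-0.147,255,0,-30,0,-0.147,255,0,-30,0,-0.147,255,-34,0,36,0,255,-34,0,36,0,255,-34,0,36,0,255,-34,0,36,0,255,-34,0,36,0,255,-34,0,36,0,255,-34,0,36,0]}}

```text
time_s: 1.3
tcp_pos: [0.4816, 0.3477, 0.3128]
ee_rot: [[-0.997, 0.0, 0.073], [-0.073, 0.0, -0.997], [-0.0, -1.0, -0.0]]
wrist_force: [1.0, 2.3, 0.0]
gripper_width: 0.171
```

Run:
```python
from h import *
state();togo(B(0,.07,.014)-fwd*.008+BR[:,2]*.012)
c=eyes.capture("scene");cv2.imwrite("pics/s1.png",cv2.resize(c["img"][40:240,150:410],None,fx=3,fy=3))
```

```text
t 1.3 tcp [0.4816 0.3477 0.3128] F [0.98 2.33 0.02] Fn -0.47 w 0.171 bank [ 51.94  88.1  197.31] x [-9.973e-01 -7.340e-02 -3.000e-04] y [ 2.e-04  4.e-04 -1.e+00]
t 1.3 tcp [0.4816 0.3477 0.3128] F [0.98 2.33 0.02] w 0.171
roll err rad (tool y) -1.421056107249384e-05
delta mm [-17.28 177.2   18.17]
```

View pics/s1.png

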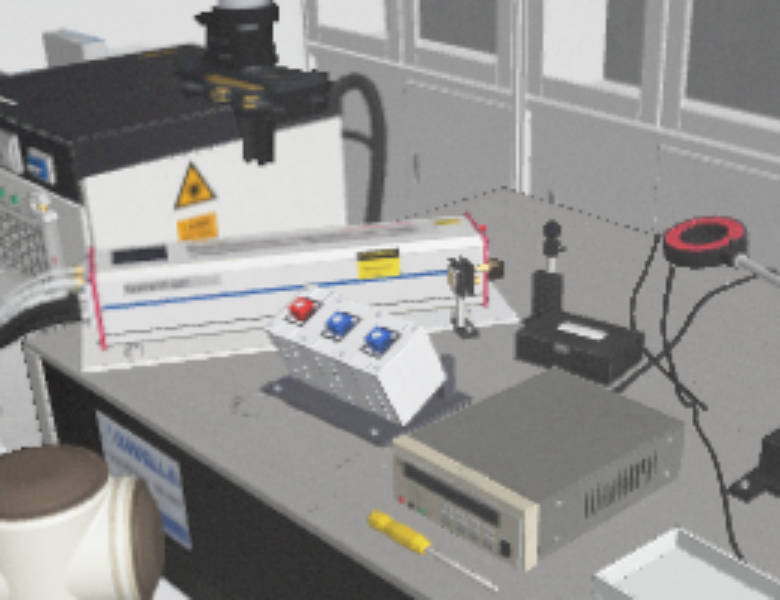

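Request:
{"fn": "play_rows", "kwargs": {"deltas": [255,-4,35,4,0,255,-4,35,4,0,255,-4,35,4,0,255,-3,35,3,0,255,-2,25,3,0,255,0,12,0,0,255,0,0,0,0,255,0,0,0,0,255,0,0,0,0,255,0,0,0,0]}}

```text
time_s: 2.35
tcp_pos: [0.4993, 0.3333, 0.1372]
ee_rot: [[-0.997, 0.002, 0.073], [-0.073, 0.002, -0.997], [-0.002, -1.0, -0.002]]
wrist_force: [0.5, -0.6, -0.1]
gripper_width: 0.003
```

Run:
```python
from h import *
state();togo(B(0,.07,.014)-fwd*.008+BR[:,2]*.012)
c=eyes.capture("scene");cv2.imwrite("pics/s2.png",cv2.resize(c["img"][90:200,200:340],None,fx=5.5,fy=5.5))
c=eyes.capture("top");cv2.imwrite("pics/t2.png",cv2.resize(c["img"][120:240,90:250],None,fx=4.5,fy=4.5))
```

```text
t 2.35 tcp [0.4993 0.3333 0.1372] F [ 0.52 -0.57 -0.14] Fn -0.32 w 0.003 bank [-7.28 72.47 31.16] x [-0.9973 -0.0735 -0.0023] y [ 0.0021  0.0022 -1.    ]
t 2.35 tcp [0.4993 0.3333 0.1372] F [ 0.52 -0.57 -0.14] w 0.003
roll err rad (tool y) 6.43113070356351e-05
delta mm [-0.78  1.59  2.48]
```

View pics/s2.png

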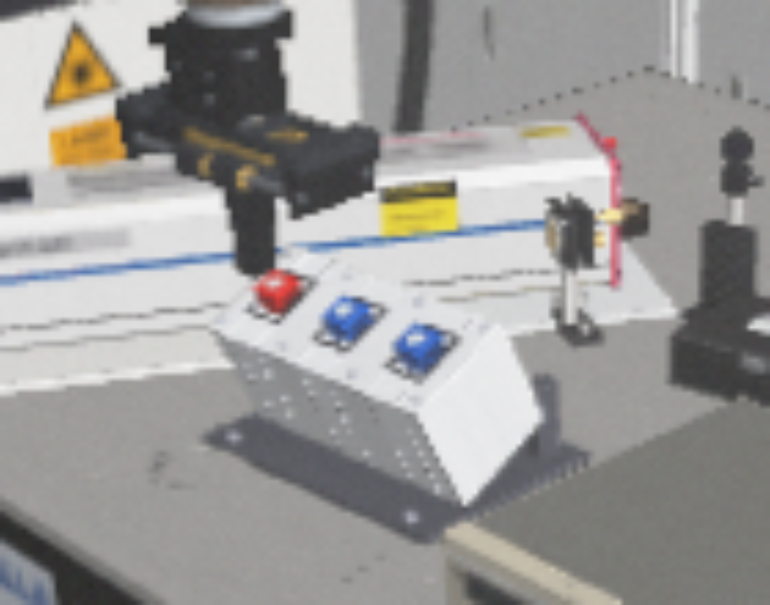

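View pics/t2.png

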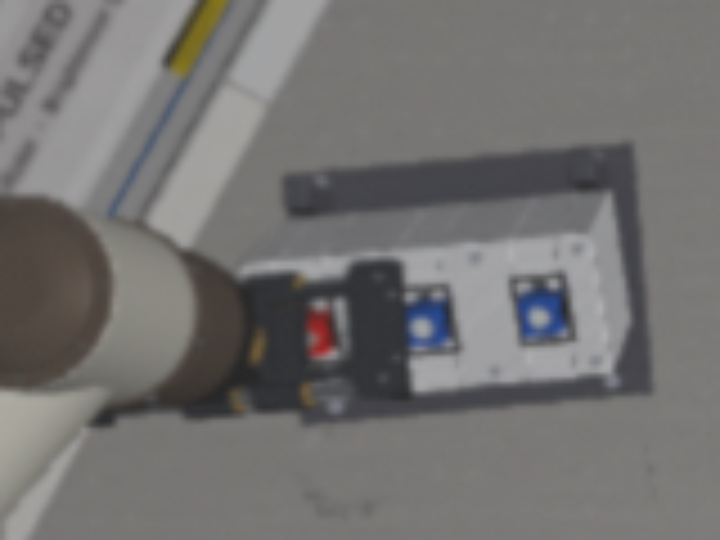

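Run:
```python
from h import *
c=eyes.capture("scene");z=lambda X:((proj(c,X)[0]-[200,90]+.5)*5.5).round(0)
s=r.sense();g=s["tcp_pos"]
print("tcp",z(g)); 
for a in(-.0095,.0095):
  for b in(-.015,.015): print(a,b,z(g+s["ee_rot"]@[a,0,b]))
print("top",z(B(0,.07,.014)),[z(B(x,.07+y,.014)) for x in(-.012,.012) for y in (-.012,.012)])
```

```text
tcp [254. 272.]
-0.0095 -0.015 [250. 262.]
-0.0095 0.015 [279. 273.]
0.0095 -0.015 [230. 270.]
0.0095 0.015 [258. 282.]
top [273. 282.] [array([273., 298.]), array([250., 289.]), array([296., 275.]), array([273., 266.])]
```

Request:
{"fn": "play_rows", "kwargs": {"deltas": [255,-1,2,1,0,255,-1,2,1,0,255,-1,2,0.5,0,255,-1,2,0,0,255,-0.6,1.8,0,0,255,0,0,0,0,255,0,0,0,0,255,0,0,0,0,255,0,0,0,0,255,0,0,0,0]}}

```text
time_s: 3.5
tcp_pos: [0.5035, 0.3304, 0.1259]
ee_rot: [[-0.997, 0.0, 0.073], [-0.073, 0.0, -0.997], [-0.0, -1.0, -0.0]]
wrist_force: [-0.8, -0.0, 3.0]
gripper_width: 0.011
```

```bash
python3 -c "
from h import *
state()"
```

```text
t 3.5 tcp [0.5035 0.3304 0.1259] F [-0.77 -0.04  2.99] Fn 3.04 w 0.011 bank [-8.36 69.29 19.28] x [-9.973e-01 -7.330e-02 -2.000e-04] y [ 2.e-04  1.e-04 -1.e+00]
```

Request:
{"fn": "play_rows", "kwargs": {"deltas": [255,-0.42,0.9,0,0,255,-0.42,0.9,0,0,255,-0.42,0.9,0,0,255,-0.42,0.9,0,0,255,-0.42,0.9,0,0,255,0,0,0,0,255,0,0,0,0,255,0,0,0,0,255,0,0,0,0,255,0,0,0,0]}}

```text
time_s: 4.5
tcp_pos: [0.5056, 0.3308, 0.122]
ee_rot: [[-0.997, 0.0, 0.073], [-0.073, 0.0, -0.997], [-0.0, -1.0, -0.0]]
wrist_force: [-2.9, 0.5, 6.2]
gripper_width: 0.005
```

```bash
python3 -c "
from h import *
state()"
```

```text
t 4.5 tcp [0.5056 0.3308 0.122 ] F [-2.86  0.54  6.18] Fn 6.79 w 0.005 bank [-8.11 69.46 14.84] x [-9.973e-01 -7.340e-02 -5.000e-04] y [ 4.e-04  4.e-04 -1.e+00]
```

Request:
{"fn": "play_rows", "kwargs": {"deltas": [255,-0.42,0.9,0,0,255,-0.42,0.9,0,0,255,-0.42,0.9,0,0,255,0,0,0,0,255,0,0,0,0,255,0,0,0,0,255,0,0,0,0,255,0,0,0,0,255,0,0,0,0,255,0,0,0,0]}}

```text
time_s: 5.5
tcp_pos: [0.5068, 0.3308, 0.1198]
ee_rot: [[-0.997, 0.0, 0.074], [-0.074, 0.0, -0.997], [-0.001, -1.0, -0.0]]
wrist_force: [-3.9, -1.8, 8.2]
gripper_width: 0.007
```

```bash
python3 -c "
from h import *
state()"
```

```text
t 5.5 tcp [0.5068 0.3308 0.1198] F [-3.92 -1.79  8.16] Fn 9.11 w 0.007 bank [-7.99 69.42 12.28] x [-9.973e-01 -7.360e-02 -5.000e-04] y [ 5.e-04  3.e-04 -1.e+00]
```

Request:
{"fn": "play_rows", "kwargs": {"deltas": [255,-0.42,0.9,0,0,255,-0.42,0.9,0,0,255,0,0,0,0,255,0,0,0,0,255,0,0,0,0,255,0,0,0,0,255,0,0,0,0,255,0,0,0,0,255,0,0,0,0,255,0,0,0,0]}}

```text
time_s: 6.5
tcp_pos: [0.5077, 0.3309, 0.1181]
ee_rot: [[-0.997, 0.001, 0.074], [-0.074, 0.0, -0.997], [-0.001, -1.0, -0.0]]
wrist_force: [-4.3, -1.1, 8.1]
gripper_width: 0.002
```

```bash
python3 -c "
from h import *
state()"
```

```text
t 6.5 tcp [0.5077 0.3309 0.1181] F [-4.3  -1.05  8.09] Fn 9.18 w 0.002 bank [-7.93 69.43 10.39] x [-9.973e-01 -7.360e-02 -6.000e-04] y [ 5.e-04  4.e-04 -1.e+00]
```

Request:
{"fn": "play_rows", "kwargs": {"deltas": [255,-0.42,0.9,0,0,255,-0.42,0.9,0,0,255,0,0,0,0,255,0,0,0,0,255,0,0,0,0,255,0,0,0,0,255,0,0,0,0,255,0,0,0,0,255,0,0,0,0,255,0,0,0,0]}}

```text
time_s: 7.5
tcp_pos: [0.5085, 0.331, 0.1164]
ee_rot: [[-0.997, 0.001, 0.074], [-0.074, 0.0, -0.997], [-0.001, -1.0, -0.0]]
wrist_force: [-4.1, -0.5, 8.5]
gripper_width: 0.002
```

```bash
python3 -c "
from h import *
state()"
```

```text
t 7.5 tcp [0.5085 0.331  0.1164] F [-4.15 -0.48  8.55] Fn 9.51 w 0.002 bank [-7.92 69.45  8.51] x [-9.973e-01 -7.370e-02 -5.000e-04] y [ 5.e-04  4.e-04 -1.e+00]
```

Request:
{"fn": "play_rows", "kwargs": {"deltas": [255,-0.42,0.9,0,0,255,0,0,0,0,255,0,0,0,0,255,2,-5,0,0,255,5,-10,0,0,255,5,-12,0,0,255,5,-12,0,0,255,5,-12,0,0,255,0,-5,0,0,255,0,0,0,0]}}

```text
time_s: 8.5
tcp_pos: [0.4874, 0.3297, 0.1714]
ee_rot: [[-0.997, 0.002, 0.073], [-0.073, 0.002, -0.997], [-0.002, -1.0, -0.002]]
wrist_force: [-0.1, 0.1, 0.5]
gripper_width: 0.007
```

Run:
```python
from h import *
state()
c=eyes.capture("scene");cv2.imwrite("pics/s3.png",cv2.resize(c["img"][90:200,200:340],None,fx=5.5,fy=5.5))
```

```text
t 8.5 tcp [0.4874 0.3297 0.1714] F [-0.09  0.07  0.46] Fn 0.46 w 0.007 bank [-3.82 69.7  67.32] x [-0.9973 -0.0734 -0.0019] y [ 0.0018  0.0018 -1.    ]
```

View pics/s3.png

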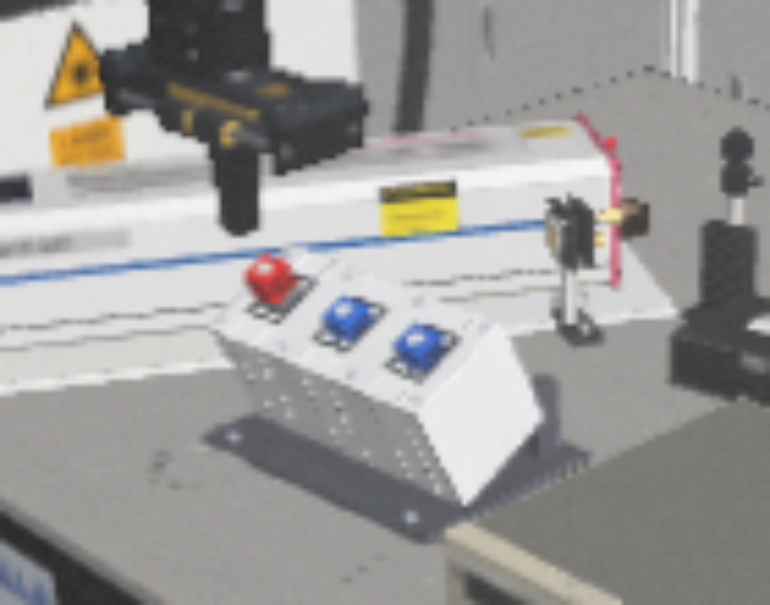

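Request:
{"fn": "play_rows", "kwargs": {"deltas": [108,0,0,0,0,108,0,0,0,0,108,0,0,0,0,108,0,0,0,0,108,0,0,0,0,108,-2,5,0,0,108,-2,5,0,0,108,-2,5,0,0,108,-2,5,0,0,108,-2,4,0,0]}}

```text
time_s: 9.55
tcp_pos: [0.4971, 0.3298, 0.1453]
ee_rot: [[-0.997, -0.001, 0.073], [-0.073, -0.001, -0.997], [0.001, -1.0, 0.001]]
wrist_force: [0.2, -0.3, -0.7]
gripper_width: 0.575
```

Run:
```python
from h import *
state();togo(B(-.008,.0698,.008))
c=eyes.capture("scene");cv2.imwrite("pics/s4.png",cv2.resize(c["img"][90:200,200:340],None,fx=5.5,fy=5.5))
c=eyes.capture("top");cv2.imwrite("pics/t4.png",cv2.resize(c["img"][150:230,110:230],None,fx=6.5,fy=6.5))
```

```text
t 9.55 tcp [0.4971 0.3298 0.1453] F [ 0.22 -0.29 -0.73] Fn -0.75 w 0.575 bank [-6.07 69.11 39.55] x [-9.973e-01 -7.300e-02  6.000e-04] y [-6.e-04 -6.e-04 -1.e+00]
t 9.55 tcp [0.4971 0.3298 0.1453] F [ 0.22 -0.29 -0.73] w 0.575
roll err rad (tool y) -0.0003985364891313154
delta mm [-11.61  29.4   -0.71]
```

View pics/s4.png

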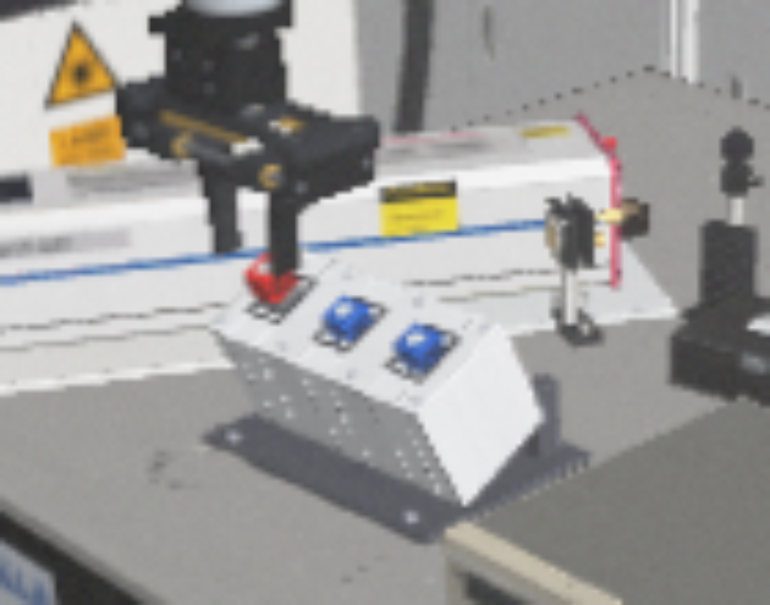

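View pics/t4.png

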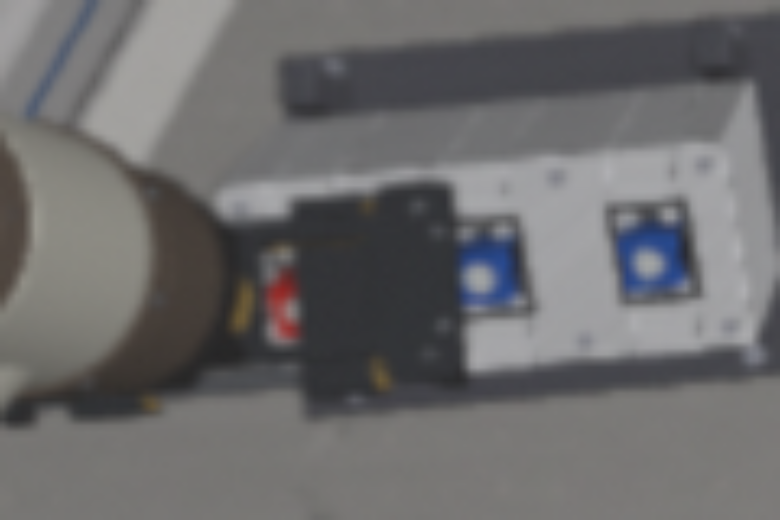

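Request:
{"fn": "play_rows", "kwargs": {"deltas": [108,-2,5,0,0,108,-2,5,0,0,108,-2,5,0,0,108,-2,5,0,0,108,-2,5,0,0,108,-1.6,4,0,0,170,0,0,0,0,175,0,0,0,0,175,0,0,0,0,175,0,0,0,0]}}

```text
time_s: 10.65
tcp_pos: [0.5086, 0.3309, 0.1174]
ee_rot: [[-0.997, 0.0, 0.073], [-0.073, 0.0, -0.997], [-0.0, -1.0, -0.0]]
wrist_force: [-0.1, 0.5, 0.1]
gripper_width: 0.344
```

Run:
```python
from h import *
state();togo(B(-.008,.0698,.008))
c=eyes.capture("scene");cv2.imwrite("pics/s5.png",cv2.resize(c["img"][110:190,210:310],None,fx=7.5,fy=7.5))
```

```text
t 10.65 tcp [0.5086 0.3309 0.1174] F [-0.14  0.53  0.13] Fn 0.16 w 0.344 bank [-7.33 69.37  9.35] x [-9.973e-01 -7.320e-02 -5.000e-04] y [ 4.e-04  4.e-04 -1.e+00]
t 10.65 tcp [0.5086 0.3309 0.1174] F [-0.14  0.53  0.13] w 0.344
roll err rad (tool y) -0.00018625351810296244
delta mm [ 0.04  1.51 -0.43]
```

View pics/s5.png

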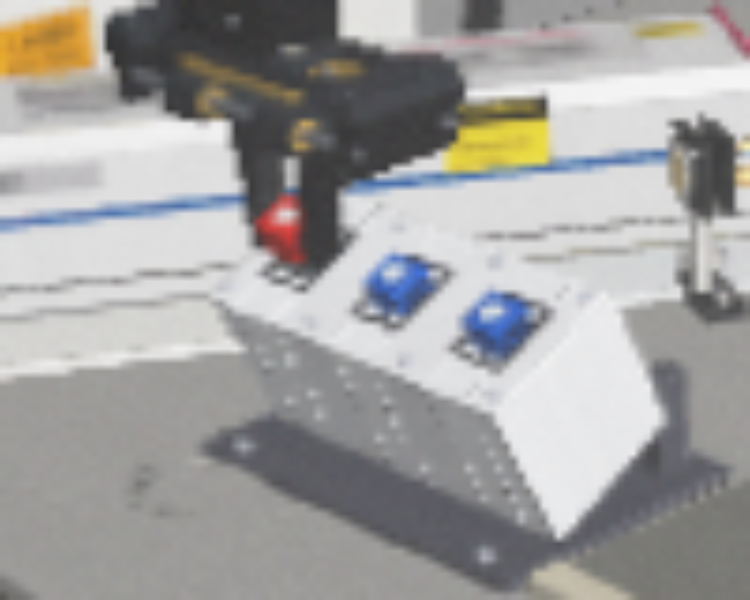

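Request:
{"fn": "play_rows", "kwargs": {"deltas": [175,0,1,0,0,182,0,0,0,0,182,0,0,0,0,182,0,0,0,0,182,0,0,0,0,182,0,0,0,0,182,0,0,0,0,182,0,0,0,0,182,0,0,0,0,182,0,0,0,0]}}

```text
time_s: 11.7
tcp_pos: [0.5086, 0.3307, 0.116]
ee_rot: [[-0.997, -0.0, 0.073], [-0.073, -0.0, -0.997], [0.0, -1.0, 0.0]]
wrist_force: [-0.1, 0.7, 0.1]
gripper_width: 0.285
```

Run:
```python
from h import *
state()
```

```text
t 11.7 tcp [0.5086 0.3307 0.116 ] F [-0.06  0.73  0.07] Fn 0.06 w 0.285 bank [-7.96 69.21  8.16] x [-0.9973 -0.0731  0.    ] y [-0.e+00 -1.e-04 -1.e+00]
```

Request:
{"fn": "play_rows", "kwargs": {"deltas": [190,0,0,0,0,200,0,0,0,0,220,0,0,0,0,255,0,0,0,0,255,0,0,0,0,255,0,0,0,0,255,0,0,0,0,255,0,0,0,0,255,0,0,0,0,255,0,0,0,0]}}

```text
time_s: 12.7
tcp_pos: [0.5086, 0.3308, 0.1161]
ee_rot: [[-0.997, -0.0, 0.073], [-0.073, -0.0, -0.997], [0.0, -1.0, 0.0]]
wrist_force: [-0.0, -1.1, -0.3]
gripper_width: 0.276
```

Run:
```python
from h import *
state()
```

```text
t 12.7 tcp [0.5086 0.3308 0.1161] F [-0.02 -1.06 -0.33] Fn -0.26 w 0.276 bank [-7.97 69.23  8.19] x [-0.9973 -0.0732  0.    ] y [-0.e+00 -1.e-04 -1.e+00]
```

Request:
{"fn": "play_rows", "kwargs": {"deltas": [255,0.85,-1.81,0,0,255,0.85,-1.81,0,0,255,1.27,-2.72,0,0,255,1.27,-2.72,0,0,255,1.27,-2.72,0,0,255,1.27,-2.72,0,0,255,1.27,-2.72,0,0,255,1.27,-2.72,0,0,255,1.27,-2.72,0,0,255,1.27,-2.72,0,0]}}

```text
time_s: 13.7
tcp_pos: [0.4965, 0.3299, 0.1416]
ee_rot: [[-0.997, -0.0, 0.073], [-0.073, -0.0, -0.997], [0.0, -1.0, 0.0]]
wrist_force: [-0.2, 0.3, -1.2]
gripper_width: 0.278
```

Run:
```python
from h import *
state()
c=eyes.capture("scene");cv2.imwrite("pics/s6.png",cv2.resize(c["img"][90:190,210:310],None,fx=6,fy=6))
```

```text
t 13.7 tcp [0.4965 0.3299 0.1416] F [-0.15  0.31 -1.16] Fn -0.99 w 0.278 bank [-8.13 69.22 36.44] x [-9.973e-01 -7.310e-02  3.000e-04] y [-3.e-04 -1.e-04 -1.e+00]
```

View pics/s6.png

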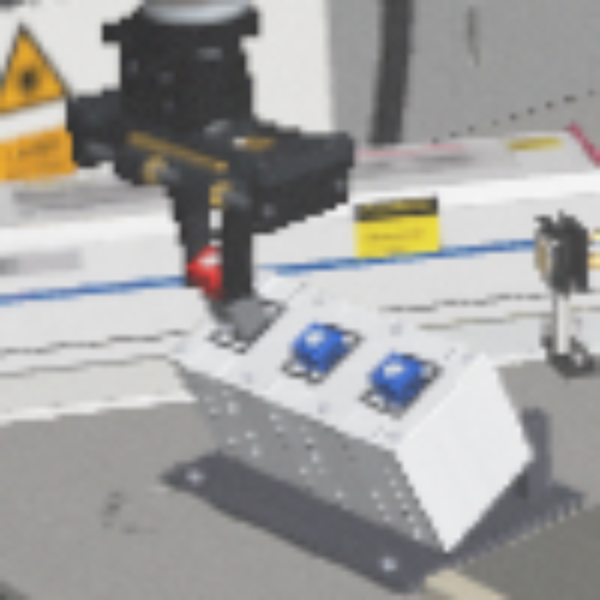

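Request:
{"fn": "play_rows", "kwargs": {"deltas": [255,1.27,-2.72,0,0,255,1.69,-3.62,0,0,255,1.69,-3.62,0,0,255,1.69,-3.62,0,0,255,1.69,-3.62,0,0,255,1.69,-3.62,0,0,255,1.69,-3.62,0,0,255,1.69,-3.62,0,0,255,1.69,-3.62,0,0,255,1.69,-3.62,0,0]}}

```text
time_s: 14.75
tcp_pos: [0.4801, 0.3287, 0.177]
ee_rot: [[-0.997, -0.0, 0.073], [-0.073, -0.0, -0.997], [0.0, -1.0, 0.0]]
wrist_force: [-0.1, 0.6, -1.0]
gripper_width: 0.272
```

Run:
```python
from h import *
state()
c=eyes.capture("scene");cv2.imwrite("pics/s7.png",cv2.resize(c["img"][70:190,200:320],None,fx=5,fy=5))
```

```text
t 14.75 tcp [0.4801 0.3287 0.177 ] F [-0.09  0.62 -1.02] Fn -0.9 w 0.272 bank [-8.02 69.26 75.5 ] x [-0.9973 -0.0731  0.    ] y [-0. -0. -1.]
```

View pics/s7.png

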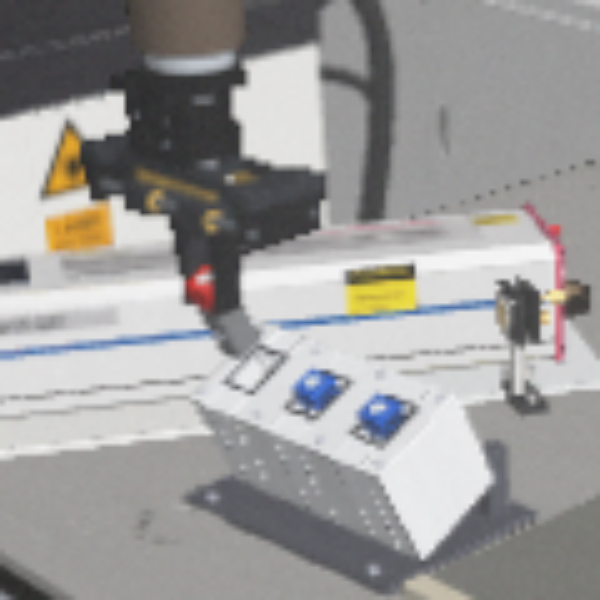

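Run:
```python
from h import *
c=eyes.capture("top");im=c["img"]
cv2.imwrite("pics/tr.png",cv2.resize(im[165:235,350:435],None,fx=8,fy=8,interpolation=cv2.INTER_CUBIC))
c=eyes.capture("scene");im=c["img"]
cv2.imwrite("pics/trs.png",cv2.resize(im[205:270,335:430],None,fx=8,fy=8,interpolation=cv2.INTER_CUBIC))
```

```text
(no output)
```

View pics/tr.png

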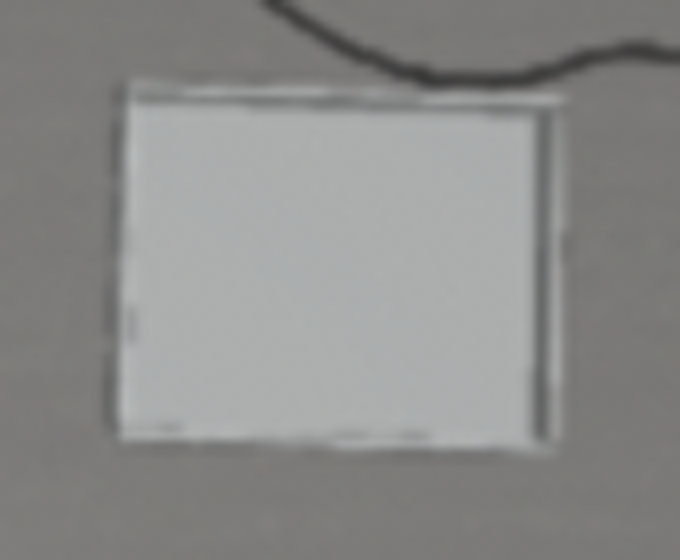

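View pics/trs.png

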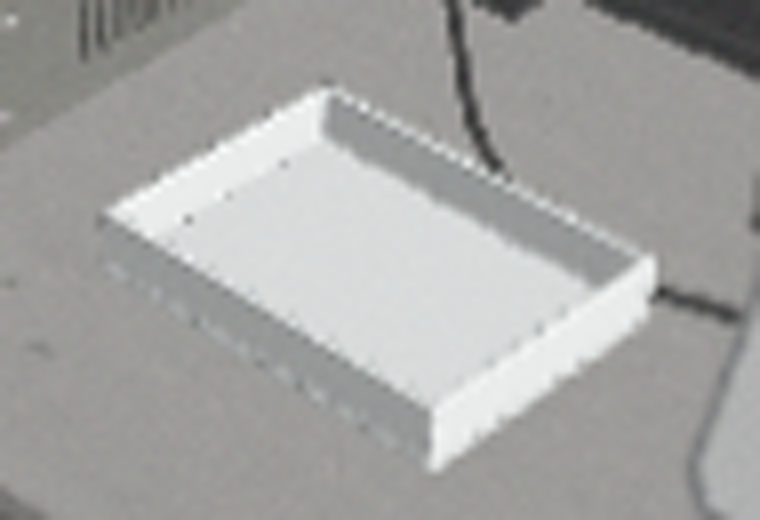

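Run:
```python
from h import *
c=eyes.capture("top")
q=(np.array([(128,82),(565,98),(555,450),(120,438)])+.5)/8-.5+[350,165]
P=plane(c,q,.028);print(P.round(4),P.mean(0).round(4))
print([np.linalg.norm(P[i]-P[i-1]).round(4) for i in range(4)])
for a,b in((3,0),(2,1)): e=P[b]-P[a];print(np.degrees(np.arctan2(e[1],e[0])))
for a,b in((1,0),(2,3)): e=P[b]-P[a];print(np.degrees(np.arctan2(e[1],e[0]))-90)
c=eyes.capture("scene")
q=(np.array([(325,90),(655,258),(432,408),(105,218)])+.5)/8-.5+[335,205]
P=plane(c,q,.028);print(P.round(4),P.mean(0).round(4))
# instrument height: top corner seen in both
t=eyes.capture("top");A=[];b=[]
for cc,uv in((c,(325.5,228)),(t,(342,232))): pass
print(plane(c,[(322,202+8)],.1))
s=r.sense();print(s["joints"].round(1))
```

```text
[[ 0.5698 -0.2398  0.028 ]
 [ 0.5611 -0.3991  0.028 ]
 [ 0.4331 -0.3908  0.028 ]
 [ 0.4406 -0.2333  0.028 ]] [ 0.5012 -0.3158  0.028 ]
[np.float64(0.1294), np.float64(0.1595), np.float64(0.1283), np.float64(0.1576)]
-2.8742064528429125
-3.7282061287678494
-3.1204163972091834
-2.7046396770030867
[[ 0.5626 -0.2442  0.028 ]
 [ 0.5597 -0.3998  0.028 ]
 [ 0.4304 -0.3915  0.028 ]
 [ 0.4353 -0.2381  0.028 ]] [ 0.497  -0.3184  0.028 ]
[[ 0.38679064 -0.17665166  0.1       ]]
[ 50.3  20.   -9.6  -0.  -60.4  43.9]
```

Request:
{"fn": "play_rows", "kwargs": {"deltas": [255,0,-15,0,0.065,255,0,-28,0,0.06,255,0,-30,0,0,255,0,-28,5,0,255,0,-14,15,0,255,-3,0,28,0,255,-4,0,38,0,255,-4,0,40,0,255,-4,0,40,0,255,-4,0,40,0]}}

```text
time_s: 16.05
tcp_pos: [0.4876, 0.1196, 0.2909]
ee_rot: [[-0.999, -0.002, -0.052], [0.052, -0.001, -0.999], [0.002, -1.0, 0.001]]
wrist_force: [0.3, -1.0, -1.6]
gripper_width: 0.274
```

Request:
{"fn": "play_rows", "kwargs": {"deltas": [255,-4,0,40,0,255,-4,0,40,0,255,-4,0,40,0,255,-4,0,40,0,255,-4,0,40,0,255,-4,0,40,0,255,-4,0,40,0,255,-4,0,40,0,255,-3,0,30,0,255,-2,0,20,0]}}

```text
time_s: 17.05
tcp_pos: [0.505, -0.2518, 0.2905]
ee_rot: [[-0.999, -0.002, -0.054], [0.054, 0.001, -0.999], [0.002, -1.0, -0.001]]
wrist_force: [-0.4, 0.7, -1.0]
gripper_width: 0.276
```

```bash
cat >> h.py <<'E'
TP=np.radians(-3.0);TC=np.array([.500,-.3165,0]);tf=np.array([np.cos(TP),np.sin(TP),0])
def tray(g):
    d=np.asarray(g)-TC;return np.array([d@tf,d@np.array([-tf[1],tf[0],0]),d[2]])
E
python3 - <<'E'
from h import *
state();togo(TC+.013*tf+[0,0,.1],psi=TP)
c=eyes.capture("scene");cv2.imwrite("pics/s8.png",cv2.resize(c["img"][120:280,300:460],None,fx=4,fy=4))
E
```

```text
t 17.05 tcp [ 0.505  -0.2518  0.2905] F [-0.37  0.7  -1.01] Fn -0.78 w 0.276 bank [  23.71 -511.48  185.87] x [-0.9985  0.0544  0.0024] y [-2.4e-03  7.0e-04 -1.0e+00]
t 17.05 tcp [ 0.505  -0.2518  0.2905] F [-0.37  0.7  -1.01] w 0.276
roll err rad (tool y) -0.0020303867368736913
delta mm [-12.03 190.41  64.96]
```

View pics/s8.png

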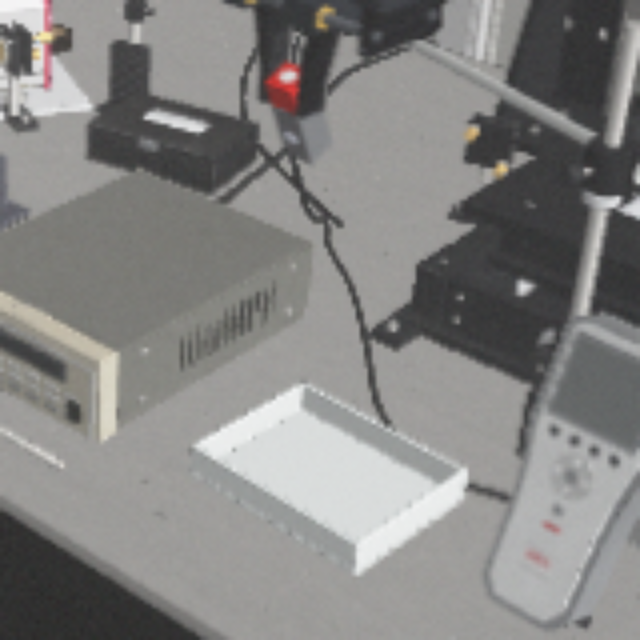

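Request:
{"fn": "play_rows", "kwargs": {"deltas": [255,-4,5,20,0,255,-4,10,20,0,255,-4,20,10,0,255,0,30,0,0,255,0,30,0,0,255,0,30,0,0,255,0,30,0,0,255,0,20,0,0,255,0,10,0,0,255,0,0,0,0]}}

```text
time_s: 18.1
tcp_pos: [0.5143, -0.2997, 0.105]
ee_rot: [[-0.999, -0.004, -0.052], [0.052, 0.001, -0.999], [0.004, -1.0, -0.001]]
wrist_force: [-0.6, 0.2, -0.3]
gripper_width: 0.273
```

Run:
```python
from h import *
state();g=r.sense()["tcp_pos"];print(tray(g)*1000)
c=eyes.capture("scene");cv2.imwrite("pics/s9.png",cv2.resize(c["img"][170:270,330:450],None,fx=6,fy=6))
c=eyes.capture("top");cv2.imwrite("pics/t9.png",cv2.resize(c["img"][140:240,340:500],None,fx=5,fy=5))
```

```text
t 18.1 tcp [ 0.5143 -0.2997  0.105 ] F [-0.64  0.23 -0.27] Fn 0.02 w 0.273 bank [ -49.39 -559.92   15.34] x [-0.9986  0.0521  0.0039] y [-0.0039  0.0012 -1.    ]
[ 13.413535    17.55763646 105.03171237]
```

View pics/s9.png

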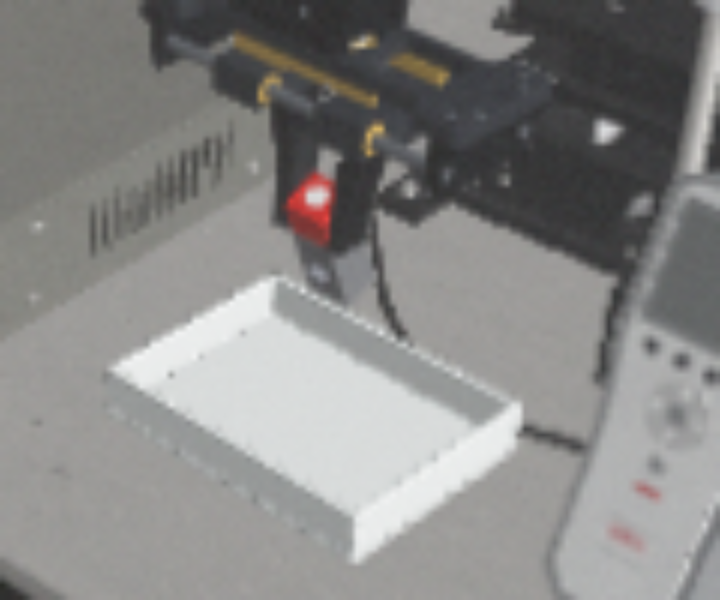

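View pics/t9.png

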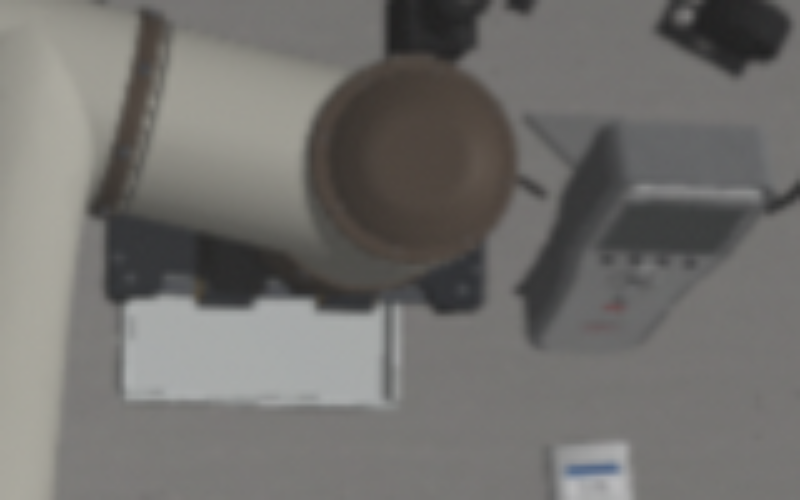

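Request:
{"fn": "play_rows", "kwargs": {"deltas": [255,4,0,0,0,255,4,5,0,0,255,2,10,0,0,255,0,10,0,0,255,0,10,0,0,255,0,10,0,0,255,0,5,0,0,255,0,0,0,0,255,0,0,0,0,255,0,0,0,0]}}

```text
time_s: 19.2
tcp_pos: [0.5063, -0.2996, 0.0572]
ee_rot: [[-0.999, 0.001, -0.052], [0.052, -0.0, -0.999], [-0.001, -1.0, 0.0]]
wrist_force: [0.3, 0.1, -1.8]
gripper_width: 0.274
```

Run:
```python
from h import *
state();g=r.sense()["tcp_pos"];print(tray(g)*1000)
c=eyes.capture("scene");cv2.imwrite("pics/s10.png",cv2.resize(c["img"][170:270,330:450],None,fx=6,fy=6))
```

```text
t 19.2 tcp [ 0.5063 -0.2996  0.0572] F [ 0.3   0.13 -1.85] Fn -1.8 w 0.274 bank [ -76.85 -559.28  -24.64] x [-0.9987  0.0516 -0.0011] y [ 1.e-03 -4.e-04 -1.e+00]
[ 5.40060777 17.18669357 57.19161106]
```

View pics/s10.png

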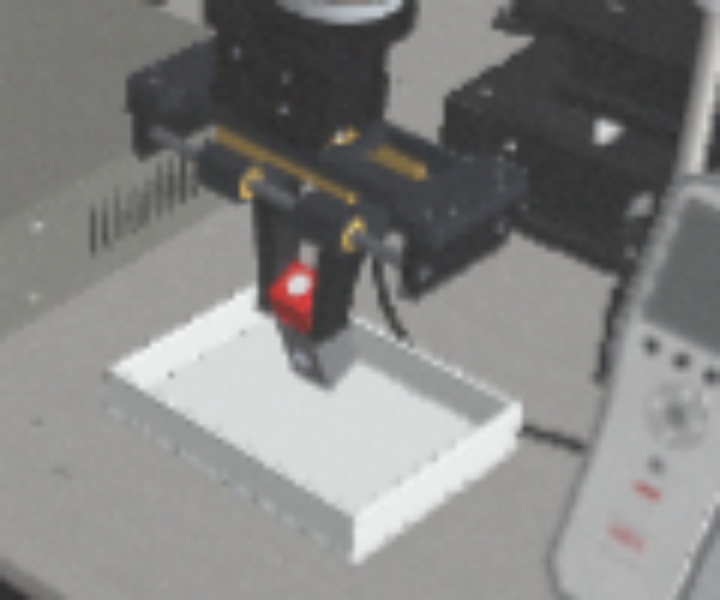

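Request:
{"fn": "play_rows", "kwargs": {"deltas": [255,-3,0,0,0,255,-3,0,0,0,255,-3,0,0,0,255,-3,0,0,0,255,-3,0,0,0,255,-3,0,0,0,255,-3,0,0,0,255,-3,0,0,0,255,-3,0,0,0,255,-3,0,0,0]}}

```text
time_s: 20.25
tcp_pos: [0.528, -0.3003, 0.0558]
ee_rot: [[-0.998, -0.018, -0.053], [0.053, 0.004, -0.999], [0.018, -1.0, -0.003]]
wrist_force: [-13.3, -0.2, 8.8]
gripper_width: 0.275
```

Run:
```python
from h import *
state();g=r.sense()["tcp_pos"];print(tray(g)*1000)
c=eyes.capture("scene");cv2.imwrite("pics/s11.png",cv2.resize(c["img"][170:270,330:450],None,fx=6,fy=6))
```

```text
t 20.25 tcp [ 0.528  -0.3003  0.0558] F [-13.33  -0.21   8.77] Fn 13.57 w 0.275 bank [ -57.82 -561.52  -35.03] x [-0.9984  0.0531  0.018 ] y [-0.0178  0.004  -0.9998]
[27.15542914 17.67916018 55.81481976]
```

View pics/s11.png

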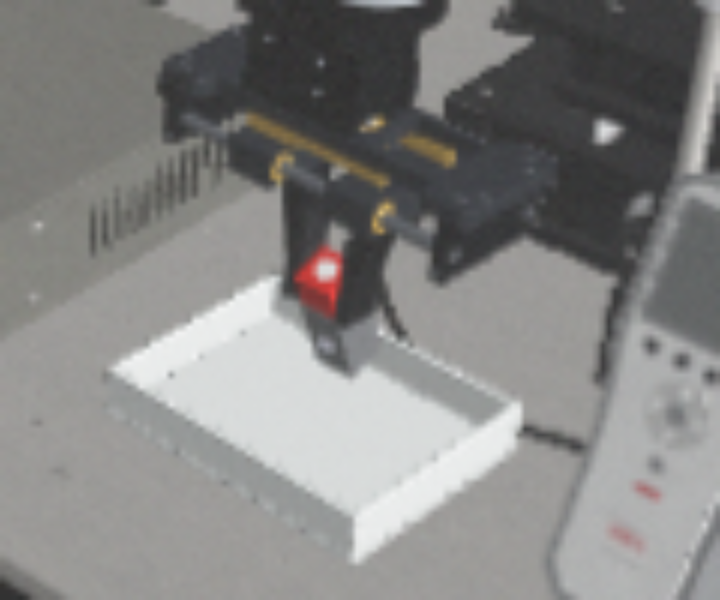

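Request:
{"fn": "play_rows", "kwargs": {"deltas": [255,-2,0,0,0,255,-2,0,0,0,255,-2,0,0,0,255,-2,0,0,0,255,-2,0,0,0,255,0,0,0,0,255,0,0,0,0,255,0,0,0,0,255,0,0,0,0,255,0,0,0,0]}}

```text
time_s: 21.3
tcp_pos: [0.5404, -0.301, 0.0561]
ee_rot: [[-0.999, -0.012, -0.053], [0.053, 0.003, -0.999], [0.012, -1.0, -0.002]]
wrist_force: [-8.0, 0.3, 4.3]
gripper_width: 0.274
```

Run:
```python
from h import *
state();g=r.sense()["tcp_pos"];print(tray(g)*1000)
c=eyes.capture("scene");cv2.imwrite("pics/s12.png",cv2.resize(c["img"][170:270,330:450],None,fx=6,fy=6))
```

```text
t 21.3 tcp [ 0.5404 -0.301   0.0561] F [-7.98  0.33  4.27] Fn 7.22 w 0.274 bank [ -46.53 -563.19  -39.97] x [-0.9985  0.0527  0.0121] y [-0.0119  0.0027 -0.9999]
[39.58274034 17.57021334 56.10763842]
```

View pics/s12.png

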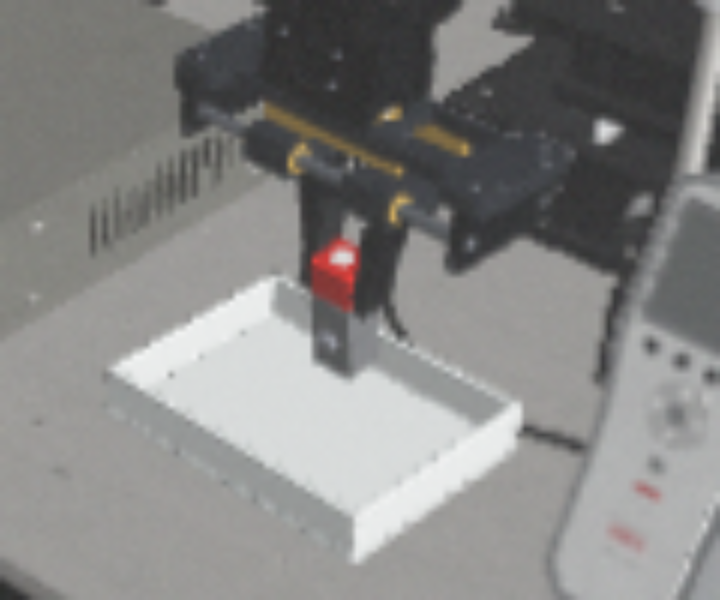

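Request:
{"fn": "play_rows", "kwargs": {"deltas": [255,-2,0,0,0,255,-2,0,0,0,255,-2,0,0,0,255,-1,0,0,0,255,0,0,0,0,255,0,0,0,0,255,0,0,0,0,255,0,0,0,0,255,0,0,0,0,255,0,0,0,0]}}

```text
time_s: 22.35
tcp_pos: [0.5482, -0.3014, 0.0561]
ee_rot: [[-0.999, -0.01, -0.053], [0.053, 0.002, -0.999], [0.01, -1.0, -0.002]]
wrist_force: [-7.3, 0.5, 3.3]
gripper_width: 0.275
```

Run:
```python
from h import *
state();g=r.sense()["tcp_pos"];print(tray(g)*1000)
c=eyes.capture("scene");cv2.imwrite("pics/s13.png",cv2.resize(c["img"][170:270,330:450],None,fx=6,fy=6))
```

```text
t 22.35 tcp [ 0.5482 -0.3014  0.0561] F [-7.27  0.51  3.29] Fn 6.03 w 0.275 bank [ -39.53 -564.17  -43.19] x [-0.9986  0.0526  0.0105] y [-0.0104  0.0023 -0.9999]
[47.34649411 17.56198094 56.147509  ]
```

View pics/s13.png

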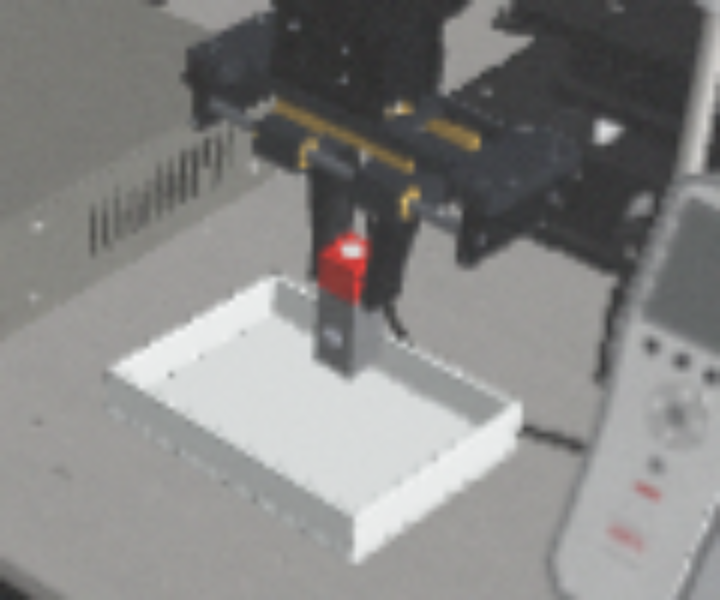

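Run:
```python
from h import *
c=eyes.capture("scene");g=r.sense()["tcp_pos"]
for a in(0,3,6,9):
  t=np.radians(a);b=np.array([g[0],g[1],.01])-.012*tf;ax=-np.sin(t)*tf+np.cos(t)*np.array([0,0,1]);p=proj(c,np.array([b,b+.065*ax]))*6;print(a,(p[1]-p[0]).round(1))
im=cv2.resize(c["img"][200:240,375:400],None,fx=16,fy=16,interpolation=cv2.INTER_CUBIC);cv2.imwrite("pics/z13.png",im)
```

```text
0 [  12.  -105.4]
3 [   7.7 -102.7]
6 [  3.4 -99.8]
9 [ -1.  -96.5]
```

View pics/z13.png

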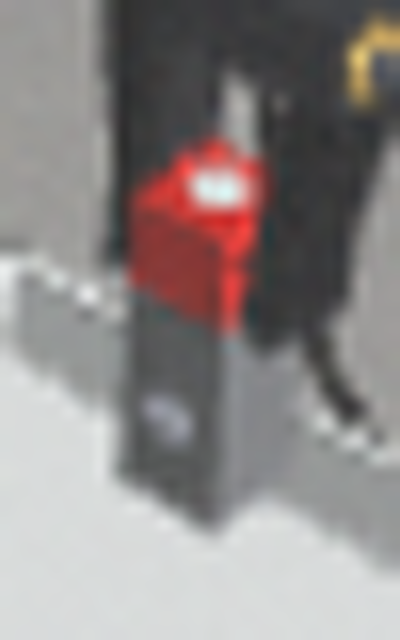

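Request:
{"fn": "play_rows", "kwargs": {"deltas": [255,-1.5,0,0,0,255,-1.5,0,0,0,255,0,0,0,0,255,0,0,0,0,255,2,0,0,0,255,3,0,0,0,255,0,1,0,0,255,0,2,0,0,255,0,0,0,0,255,0,0,0,0]}}

```text
time_s: 23.45
tcp_pos: [0.5507, -0.3018, 0.0534]
ee_rot: [[-0.999, -0.001, -0.052], [0.052, 0.0, -0.999], [0.001, -1.0, -0.0]]
wrist_force: [-2.7, 0.2, -1.1]
gripper_width: 0.272
```

Run:
```python
from h import *
state();g=r.sense()["tcp_pos"];print(tray(g)*1000)
```

```text
t 23.45 tcp [ 0.5507 -0.3018  0.0534] F [-2.72  0.21 -1.09] Fn 0.15 w 0.272 bank [ -38.47 -564.67  -46.69] x [-9.987e-01  5.180e-02  5.000e-04] y [-5.e-04  1.e-04 -1.e+00]
[49.83362581 17.37331713 53.42874377]
```

Request:
{"fn": "play_rows", "kwargs": {"deltas": [255,2,0,0,0,255,2,0,0,0,255,0,1,0,0,255,0,1,0,0,255,0,0.5,0,0,255,0,0,0,0,255,0,0,0,0,255,0,0,0,0,255,0,0,0,0,255,0,0,0,0]}}

```text
time_s: 24.45
tcp_pos: [0.5468, -0.3016, 0.0513]
ee_rot: [[-0.999, 0.0, -0.052], [0.052, -0.0, -0.999], [-0.0, -1.0, 0.0]]
wrist_force: [0.9, -0.8, 0.0]
gripper_width: 0.273
```

Run:
```python
from h import *
state();g=r.sense()["tcp_pos"];print(tray(g)*1000)
c=eyes.capture("scene");cv2.imwrite("pics/z14.png",cv2.resize(c["img"][200:240,375:405],None,fx=14,fy=14,interpolation=cv2.INTER_CUBIC))
```

```text
t 24.45 tcp [ 0.5468 -0.3016  0.0513] F [ 0.86 -0.85  0.03] Fn -0.32 w 0.273 bank [ -42.87 -564.23  -47.02] x [-9.987e-01  5.180e-02 -1.000e-04] y [ 1.e-04 -0.e+00 -1.e+00]
[45.95768159 17.32487589 51.26543816]
```

View pics/z14.png

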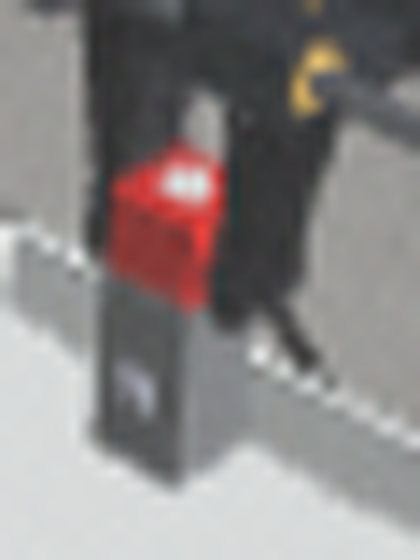

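Request:
{"fn": "play_rows", "kwargs": {"deltas": [255,0,0.5,0,0,255,0,0.5,0,0,255,0,0,0,0,255,0,0,0,0,255,0,0,0,0,255,0,0,0,0,255,0,0,0,0,255,0,0,0,0,255,0,0,0,0,255,0,0,0,0]}}

```text
time_s: 25.5
tcp_pos: [0.5467, -0.3016, 0.0502]
ee_rot: [[-0.999, -0.0, -0.052], [0.052, 0.0, -0.999], [0.0, -1.0, -0.0]]
wrist_force: [0.1, 0.8, -1.5]
gripper_width: 0.275
```

Run:
```python
from h import *
state()
```

```text
t 25.5 tcp [ 0.5467 -0.3016  0.0502] F [ 0.1   0.81 -1.55] Fn -1.47 w 0.275 bank [ -43.36 -564.19  -47.94] x [-0.9987  0.0518  0.    ] y [-0.  0. -1.]
```

Request:
{"fn": "play_rows", "kwargs": {"deltas": [255,0,0.5,0,0,255,0,0.5,0,0,255,0,0.5,0,0,255,0,0,0,0,255,0,0,0,0,255,0,0,0,0,255,0,0,0,0,255,0,0,0,0,255,0,0,0,0,255,0,0,0,0]}}

```text
time_s: 26.5
tcp_pos: [0.5468, -0.3016, 0.0489]
ee_rot: [[-0.999, 0.0, -0.052], [0.052, -0.0, -0.999], [-0.0, -1.0, 0.0]]
wrist_force: [0.1, -0.3, 2.8]
gripper_width: 0.276
```

Run:
```python
from h import *
state()
```

```text
t 26.5 tcp [ 0.5468 -0.3016  0.0489] F [ 0.11 -0.28  2.82] Fn 2.52 w 0.276 bank [ -43.85 -564.23  -49.14] x [-9.987e-01  5.170e-02 -1.000e-04] y [ 1.e-04 -1.e-04 -1.e+00]
```

Request:
{"fn": "play_rows", "kwargs": {"deltas": [185,0,0,0,0,180,0,0,0,0,170,0,0,0,0,150,0,0,0,0,130,0,0,0,0,110,0,0,0,0,110,0,0,0,0,110,0,0,0,0,110,0,0,0,0,110,0,0,0,0]}}

```text
time_s: 27.5
tcp_pos: [0.5468, -0.3016, 0.0487]
ee_rot: [[-0.999, -0.0, -0.052], [0.052, -0.0, -0.999], [0.0, -1.0, 0.0]]
wrist_force: [0.3, 0.2, 0.4]
gripper_width: 0.567
```

Request:
{"fn": "play_rows", "kwargs": {"deltas": [110,0,-3,0,0,110,0,-8,0,0,110,0,-15,0,0,110,0,-25,0,0,110,0,-35,0,0,110,0,-35,0,0,110,0,-35,0,0,110,0,-20,0,0,110,0,0,0,0,110,0,0,0,0]}}

```text
time_s: 28.5
tcp_pos: [0.5465, -0.3013, 0.2251]
ee_rot: [[-0.999, 0.001, -0.052], [0.052, 0.0, -0.999], [-0.001, -1.0, -0.0]]
wrist_force: [-0.3, -0.5, -0.6]
gripper_width: 0.57
```

Run:
```python
from h import *
state()
c=eyes.capture("scene");cv2.imwrite("pics/s15.png",cv2.resize(c["img"][100:300,220:440],None,fx=3,fy=3))
cv2.imwrite("pics/z15.png",cv2.resize(c["img"][200:250,365:415],None,fx=10,fy=10,interpolation=cv2.INTER_CUBIC))
c=eyes.capture("top");cv2.imwrite("pics/t15.png",c["img"])
```

```text
t 28.5 tcp [ 0.5465 -0.3013  0.2251] F [-0.32 -0.5  -0.65] Fn -0.44 w 0.57 bank [  30.36 -563.96  110.63] x [-9.986e-01  5.200e-02 -8.000e-04] y [ 8.e-04  4.e-04 -1.e+00]
```

View pics/s15.png

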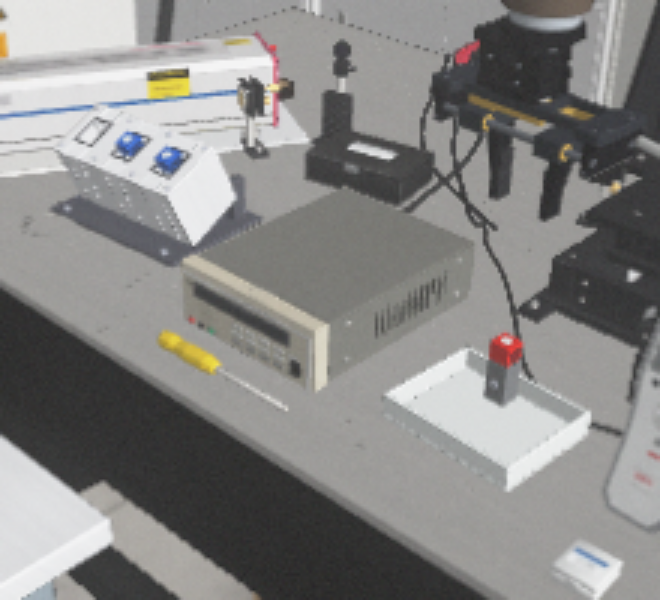

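View pics/z15.png

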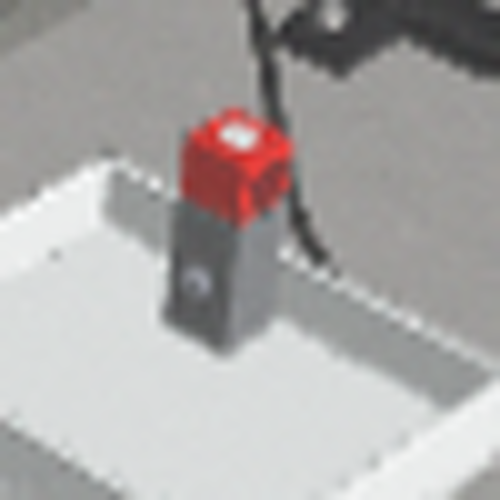

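View pics/t15.png

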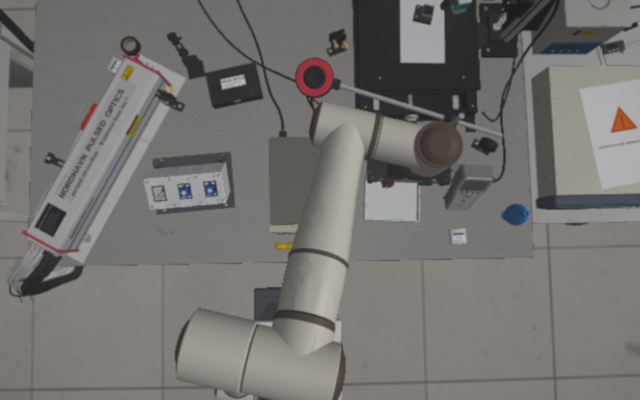

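```bash
python3 -c "
from station import r
print(r.finish_job())"
```

```text
the job is handed in; nothing more can be done
None
```

The red cartridge is out of its bay and standing upright in the white tray, and I handed the job in at about 28.6 s. The hand-in gave no verdict, so what follows rests on my own checks.

**What I did**
- **Press:** I pressed it with closed fingertips along the bank's axis to about 11 mm, at about 9.5 N. One last 1 mm step after that had no force reading. On backing off it sprang out.
- **Pull:** I gripped it at 24 mm width and drew it about 67 mm along the bank's z axis.
- **Set down:** The tool could not tilt, so the cartridge arrived leaning 25 degrees. I pushed its foot against the tray's far wall to turn it upright in the grip. Then I lowered it to about 3 N of floor contact and released it.

**Last checks**
- **Red cartridge:** in the last pictures it stands on the tray floor with nothing touching it. Its middle is about 46 mm from the tray's centre along x (limit 55) and 17 mm along y (limit 70).
- **Blue cartridges and bystanders:** both blue cartridges, the tray and the lens box look unmoved by eye. The driver looks unmoved in the scene view, but the arm partly hid it in the last top view.
- **Robot:** the gripper was clear of everything, with a wrist force below 1 N.

**What disagreed**
- The two cameras differed by a few millimetres on the bank and tray positions; I relied mainly on the top view.
- The cartridge's top was met about 1 mm higher than I had computed.
- Turning the cartridge upright took up to about 13 N sideways, more than I expected, but the tray did not move.

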